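# Tare the bench scale and pack the glue-up kit into its bin

## Robot

A 6-joint arm with a two-finger parallel gripper is mounted at the origin on the work surface. World frame = base frame: x ahead of the robot, y to its left, z up, the work surface at z = 0. Lengths are in m, angles in rad, forces in N, time in s.
With the tool pointing down it reaches from about 0.425 to 0.95 m from the base axis. Payload 14.7 kg.
Tool frame: the origin (TCP) lies midway between the tips of the shut fingers; the grasp point (between the pads) lies 19 mm behind it; z points along the fingers, y is the line along which they close (so a half turn about z gives the same grasp; the last joint's range is limited). The gripper opens to 85 mm and grips with 20 to 120 N. Pads are 22 mm wide; open, the fingers measure 114 mm over their backs; the gripper's body (76 mm by 85 mm) begins 54 mm behind the grasp point. The pads swing forward as they close: fully open they stand 13 mm farther back than shut.
Start: joints at [1.163, 0.48, 1.596, -0, 1.065, -0.047], TCP at [0.229, 0.608, 0.231] pointing down, gripper open.
Joint ranges: [-2.75, 2.75], [-0.82, 2.05], [0.23, 2.67], [-1.56, 4.7], [0.09, 2.69], [-2.92, 2.92]. Speed limits (rad/s): [1.89, 1.89, 2.39, 3.01, 3.01, 3.01].

## Interface

Orientations are given as [roll, pitch, yaw] about the fixed x, y, z axes, in that order (R = Rz(yaw) Ry(pitch) Rx(roll)).
In Python, from bench import robot gives the robot as it stands.
- The arm moves only by the tool jog_arm, never from a script. Its arguments are lists of equal length, an entry for each row: "slide": the shift along the tool's x, y, z as a fraction of full scale, a list of three; "dr": the turn, a rotation vector about the tool's x, y, z as a fraction of full scale, a list of three; "hand": the closure, from -1 (fully open) to 1 (shut). A call has 1 to 20 rows; each row is the pose to reach, as a shift and turn from the pose commanded when the call began, along the tool's axes at that moment, turning the shorter way round; what a row does not reach only later rows make up. Full scale, the value 1, is 0.3 m for a shift and 180 degrees for a turn. A row lasts 1/12 s, in which the tool goes at most 41.7 mm and 7.16 degrees, less where a joint would pass 70% of its speed; a pose out of reach is approached as far as the arm can. A call with a number of a shift or a turn outside -1 to 1 is refused whole. A call with a gripper value outside its range is refused whole. The fingers move at their own pace and stop on an object; the grip force is fixed at half the most. Time passes only in rows, so rows that repeat a pose let the fingers close. It gives the time, the measured TCP pose, the force, the opening and the grip force at its end, in the units of the state.
- robot.get_state(): the state, without advancing time (a new reading comes with each control period).
- robot.capture(name): name is "side" or "top" or "wrist"; returns a dict with "img" (400x640x3 uint8, red, green, blue), "depth" (400x640 float32, m along the optical axis (not along the pixel's ray), 0 where there is no reading), "fx", "fy", "cx", "cy" (pixels), "D" ([k1, k2, p1, p2, k3] as OpenCV has them; the pictures are not rectified), "camera_from_world" (4x4, takes a point from world to camera coordinates); the wrist camera has in their place "hand_eye" (4x4, takes a point from camera to tool coordinates, whose origin is the TCP and whose axes are the flange's). Camera axes: x right, y down, z forward; pixel columns grow to the right and rows downward; lengths in m; the calibration is good to about 2 mm. A picture is of the moment at which its call begins: read the wrist's pose just before it.
- robot.close_job(): hands the job in; it is judged then, once.
The state is a dict: "t": time; "joint_pos": joint angles; "qvel": joint speeds; "effort": joint torques, N m; "tcp_pos": TCP position; "orientation": TCP orientation; "ft_force": force on the tool from outside, world axes, zero at the start; "wrist_torque": the same for the moment, N m; "grip_width": finger opening in m; "gripper_force": force on a finger pad.
Only numpy, scipy, OpenCV 4.12 (cv2) and the standard library are available. Lean on these libraries where they do the work, as an engineer would, in place of code of your own. Each camera call takes 0.05 s, during which the arm holds its last target. There are 200 camera calls.

## Task

Zero the bench scale with the empty bin on it by pressing its round button fully down and letting it up again, then lay the steel engineer square, the loose wooden spring clamp and the silicone brush in the bin for weighing, each lying wholly inside and below the rim. Lower the tools in without dropping them, and do not press the button again once anything is in the bin. Leave the bin standing where it is on the scale, and everything else on the bench (also the other clamp, which holds the glued boards) where it is.

Things in the scene. Friction and masses are not known exactly. Their poses are not given: they have to be found in the camera images.
- scale: Grey bench scale, fixed to the bench: housing 290 x 240 mm, 40 mm high, with a 200 x 230 mm steel platform, top 46 mm above the bench. Origin on the bench surface; x axis points away from its control strip. The platform's centre is at x = +20 mm; the housing spans x from -165 to +125 mm, y from -120 to +120 mm. The control strip with the button and a dark display lies at x from -165 to -85 mm.
- tare (a joint): Travel of the scale's button in m: 0 up, 0.006 fully down (about 5 N, springs back).
- tare_top (a point): Centre of the top of the scale's round push button (grey, 32 mm across, in a black housing on the scale's control strip, upright axis).
- bin: Open shallow white plastic bin standing loose on the scale platform, 210 (x) x 235 (y) mm outside, 62 mm high, walls and floor 5 mm thick, so 200 x 225 mm and 57 mm deep inside. Origin at the centre of its underside, z up.
- square: Steel engineer square lying flat, L-shaped, 150 x 105 mm, 380 g. Origin on its underside at the centre of that rectangle. Stock: a bar 22 mm wide (x from -75 to -53 mm), 105 mm long (y from -52.5 to +52.5 mm), 18 mm thick. Blade: 4 mm thick strip 28 mm wide (y from +24.5 to +52.5 mm), x from -53 to +75 mm, at 7 to 11 mm above the underside. Centre of mass near x = -52, y = +6 mm.
- square_grip (a point): On the square's stock, near its middle (x = -64, y = +6 mm), at half its thickness; axes as the square's: grip across x, 22 mm wide.
- square_tip (a point): Middle of the free end of the square's blade (x = +75, y = +38.5 mm).
- square_end (a point): Free end of the square's stock, away from the blade (x = -64, y = -52.5 mm).
- clamp: Loose wooden spring clamp lying flat on its side (one rigid piece), 150 mm long along x, 26 mm thick, 150 g. Jaws closed towards +x: both jaws together 42 mm wide (y) from x = 0 to +75 mm; handles spread behind, to 77 mm overall at x = -75 mm. Origin under the pivot, in the middle of its length.
- clamp_jaw (a point): Jaw end of the loose clamp (x = +75 mm), at half its thickness.
- clamp_tail (a point): Midway between the handle ends of the loose clamp (x = -74 mm), at half its thickness.
- brush: Silicone glue brush lying flat along x, 165 mm long, 70 g. Handle of pale wood 18 mm wide and 16 mm thick from x = -82 to +22 mm, grey collar 26 mm wide to +40 mm, dark silicone head 40 mm wide and 12 mm thick to +82 mm. Origin on the underside in the middle of its length.
- brush_tip (a point): End of the brush's head (x = +82 mm).
- brush_tail (a point): End of the brush's handle (x = -82 mm).
- dish: Bystander: small round glass dish among the tools, 76 mm across, 35 mm high. Origin at the centre of its underside.
- glue_bottle: Bystander: upright glue bottle, 60 mm across, 170 mm high. Origin at the centre of its underside.
- pencil_can: Bystander: metal can of pencils, 72 mm across, 100 mm high, pencils to 155 mm. Origin at the centre of its underside.
- tape_measure: Bystander: tape measure standing on edge, 70 (x) x 42 (y) mm, 62 mm high. Origin at the centre of its underside.
- offcut: Bystander: wood offcut lying among the tools, 140 (x) x 45 (y) mm, 32 mm high. Origin at the centre of its underside.
- glue_up: Bystander: glued boards 180 (x from -180 to 0) x 200 (y) mm on two scrap blocks, 62 mm high, with another spring clamp biting their edge at the -x side (reaching to x = -260 mm and 100 mm high). Origin on the bench at the middle of the boards' other edge.

How it is judged:
On the way, in this order (a step that is already met when the one before it is completed fails the run):
1. the scale's button is pressed fully down while all three tools are still outside the bin (value of joint tare above 0.005 m and horizontal distance between each of square, clamp, brush and bin above 0.2 m), for 0.05 s.
2. the button is let up again, the bin still empty (value of joint tare below 0.0015 m and horizontal distance between each of square, clamp, brush and bin above 0.2 m), for 0.1 s.
At the end, for the whole second after the job is handed in: Both ends of the square, of the loose clamp and of the brush are within the bin's inner walls (2 mm tolerance) and under 60 mm above its underside, at rest; the bin is level (0.05 rad) on the scale, under 30 mm from its start; the button is up (x of square_grip in the frame of bin between -0.102 and 0.102 m and y of square_grip in the frame of bin between -0.1145 and 0.1145 m and z of square_grip in the frame of bin between 0 and 0.06 m and x of square_tip in the frame of bin between -0.102 and 0.102 m and y of square_tip in the frame of bin between -0.1145 and 0.1145 m and z of square_tip in the frame of bin between 0 and 0.06 m and x of square_end in the frame of bin between -0.102 and 0.102 m and y of square_end in the frame of bin between -0.1145 and 0.1145 m and z of square_end in the frame of bin between 0 and 0.06 m and x of clamp_jaw in the frame of bin between -0.102 and 0.102 m and y of clamp_jaw in the frame of bin between -0.1145 and 0.1145 m and z of clamp_jaw in the frame of bin between 0 and 0.06 m and x of clamp_tail in the frame of bin between -0.102 and 0.102 m and y of clamp_tail in the frame of bin between -0.1145 and 0.1145 m and z of clamp_tail in the frame of bin between 0 and 0.06 m and x of brush_tip in the frame of bin between -0.102 and 0.102 m and y of brush_tip in the frame of bin between -0.1145 and 0.1145 m and z of brush_tip in the frame of bin between 0 and 0.06 m and x of brush_tail in the frame of bin between -0.102 and 0.102 m and y of brush_tail in the frame of bin between -0.1145 and 0.1145 m and z of brush_tail in the frame of bin between 0 and 0.06 m and linear speed of each of square, clamp, brush below 0.03 m/s and distance of bin from where it was at the start of the episode below 0.03 m and angle between bin's own z axis and vertical below 0.05 rad and value of joint tare below 0.0015 m); the robot touches nothing.
It fails at once if a bystander is shifted by more than 30 mm (distance of any of dish, glue_bottle, pencil_can, tape_measure, offcut, glue_up from where it was at the start of the episode above 0.03 m).
It fails at once if the glue bottle or pencil can is tipped by more than 0.3 rad (angle between any of glue_bottle, pencil_can's own z axis and vertical above 0.3 rad).
It fails at once if a tool is dropped: it moves faster than 0.9 m/s (a fall of about 40 mm) with no finger touching it ((linear speed of square above 0.9 m/s and contact force between the fingers and square below 0.05 N) or (linear speed of clamp above 0.9 m/s and contact force between the fingers and clamp below 0.05 N) or (linear speed of brush above 0.9 m/s and contact force between the fingers and brush below 0.05 N)).
It fails at once if the button is pressed (past 3 mm) with a tool in the bin (value of joint tare above 0.003 m and ((horizontal distance between square and bin below 0.12 m and z of square in the frame of bin below 0.05 m) or (horizontal distance between clamp and bin below 0.12 m and z of clamp in the frame of bin below 0.05 m) or (horizontal distance between brush and bin below 0.12 m and z of brush in the frame of bin below 0.05 m))).
It also fails if it takes over 72 s, if anything falls off the work surface, if the arm or the gripper's body presses on something with over 40 N, if the wrist force passes 120 N, or if a joint passes its speed limit or range.

## Working session

There is one attempt and no reset: what is moved stays moved. The work goes in short steps, Python scripts to look and compute and a tool call to move; the robot and the scene stay as the last step left them, time stands still between calls to the robot, and variables do not carry over. Pictures are saved under pics/ and viewed, at most 10 in all, crops included, and the job is handed in when it is done.

Besides the shell and the picture viewer there is one more tool, called after "Request:" by a JSON object that holds its "op" and its "data". jog_arm: Moves the arm, as the interface text tells. Its arguments: {"type":"object","properties":{"slide":{"type":"array"},"dr":{"type":"array"},"hand":{"type":"array"}},"required":["slide","dr","hand"]}

```bash
mkdir -p pics; cat > h.py <<'E'
import numpy as np, cv2
from bench import robot
from scipy.spatial.transform import Rotation as R
def save(c,n): cv2.imwrite(f'pics/{n}.png',c['img'][:,:,::-1])
def cloud(c,T=None):
    h,w=c['depth'].shape
    K=np.array([[c['fx'],0,c['cx']],[0,c['fy'],c['cy']],[0,0,1]],float)
    u,v=np.meshgrid(np.arange(w),np.arange(h))
    p=cv2.undistortPoints(np.stack([u,v],-1).reshape(-1,1,2).astype(float),K,np.array(c['D'],float)).reshape(h,w,2)
    z=c['depth'];P=np.dstack([p[...,0]*z,p[...,1]*z,z])
    W=T if T is not None else np.linalg.inv(c['camera_from_world'])
    P=P@W[:3,:3].T+W[:3,3];P[z<=0]=np.nan
    return P
def tool():
    s=robot.get_state();T=np.eye(4)
    T[:3,:3]=R.from_euler('xyz',s['orientation']).as_matrix();T[:3,3]=s['tcp_pos'];return T
E
python3 - <<'E'
from h import *
print(robot.get_state()); print(tool().round(3))
for n in('top','side'):
    c=robot.capture(n);save(c,n);P=cloud(c);np.savez(f'{n}.npz',P=P,img=c['img']);print(np.linalg.inv(c['camera_from_world']).round(2)[:3,3],np.nanmin(P,(0,1)),np.nanmax(P,(0,1)))
E
```

```text
{'t': 0.0, 'joint_pos': array([ 1.16342469e+00,  4.80828142e-01,  1.59695048e+00,  1.31412890e-05,
        1.06513025e+00, -4.66085405e-02]), 'qvel': array([ 0.00155161, -0.00189848, -0.00154394,  0.00166118, -0.00037112,
       -0.00093368]), 'effort': array([ 3.45316266e-04, -9.50655913e+01, -4.30179799e+01, -1.08025264e-05,
        1.23411999e-02,  1.48389045e-04]), 'tcp_pos': array([0.22923684, 0.60773135, 0.23064626]), 'orientation': array([-3.14027840e+00, -7.28008021e-05,  2.78082313e+00]), 'ft_force': array([-0.23563571, -0.38468403, -0.32871929]), 'wrist_torque': array([-0.02092081, -0.00875113,  0.01272497]), 'gripper_force': 0.0, 'grip_width': 0.08572685716507732}
[[-0.936  0.353 -0.001  0.229]
 [ 0.353  0.936 -0.001  0.608]
 [ 0.    -0.001 -1.     0.231]
 [ 0.     0.     0.     1.   ]]
[ 0.45 -0.07  1.07] [ 0.0882665  -1.61775152 -0.76731068] [1.34557982 1.38758356 0.28381897]
[0.43 0.62 0.57] [-0.84179009 -1.87233819 -0.46780189] [1.3415717  0.48123623 0.41246202]
```

View pics/top.png

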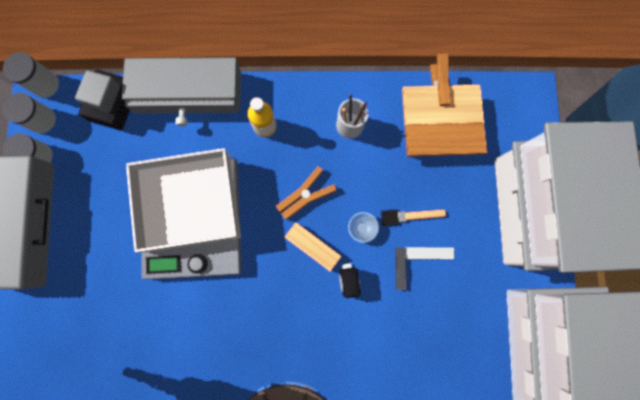

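View pics/side.png

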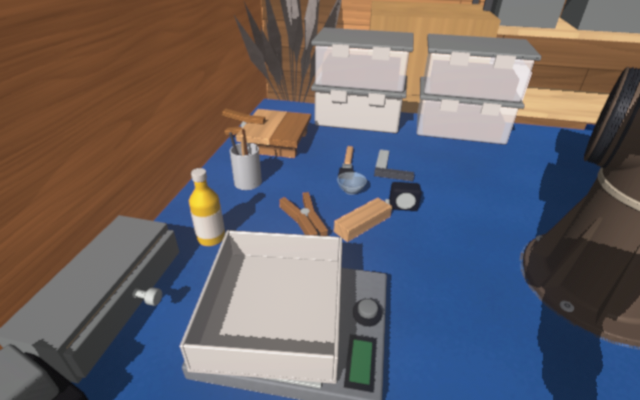

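The top view shows the bin at (183,200), button (197,263), clamp with jaws at (282,210) and handles at (322,170)/(335,188), and brush from head (383,217) to tail (445,214). The square's stock is at (402,270) with its blade end at (454,254). The side view agrees.

```bash
python3 - <<'E'
from h import *
d=np.load('top.npz');P=d['P'];im=d['img'].astype(int)
hsv=cv2.cvtColor(d['img'],cv2.COLOR_RGB2HSV)
notblue=~((hsv[...,0]>100)&(hsv[...,0]<125)&(hsv[...,1]>150))
print('bench z',np.nanmedian(P[300:340,200:330,2]))
rg={'clamp':(270,342,162,224),'brush':(379,450,204,226),'square':(392,460,242,296),'dish':(346,382,210,245),'offcut':(282,342,220,272),'tape':(336,364,260,300),'button':(188,207,253,273),'bin':(120,242,145,255),'can':(332,372,90,140),'bottle':(244,280,95,140),'scale':(138,244,150,282)}
for n,(a,b,c,e) in rg.items():
    Q=P[c:e,a:b].reshape(-1,3);m=notblue[c:e,a:b].ravel()&(Q[:,2]>(0.004 if n in('square','brush') else .008))
    if n=='bin': m&=Q[:,2]>.09
    if n=='scale': m&=(Q[:,2]>.03)&(Q[:,2]<.043)
    if n=='button': m&=Q[:,2]>.048
    q=Q[m].astype(np.float32)
    r=cv2.minAreaRect(q[:,:2].copy())
    print(n,m.sum(),'med',np.median(q,0).round(3),'z95',np.percentile(q[:,2],95).round(3),'rect',np.round(r[0],3),np.round(r[1],3),round(r[2],1))
for n,(u,v) in {'jaw':(282,210),'h1':(322,170),'h2':(335,188),'br_tip':(384,217),'br_tail':(444,214),'stock_end':(402,288),'stock_top':(402,252),'blade_end':(452,254),'butt':(197,262),'binfloor':(200,205),'strip':(220,262)}.items(): print(n,P[v,u].round(3))
s=np.load('side.npz')['P']
for n,(u,v) in {'butt':(368,307),'strip':(372,330),'disp':(360,365)}.items(): print('side',n,s[v,u].round(3))
c=cv2.resize(d['img'][140:300,260:470,::-1],None,fx=3.8,fy=3.75,interpolation=cv2.INTER_CUBIC);cv2.imwrite('pics/crop.png',c[:600,:800])
E
```

```text
bench z 0.0003226573730161775
clamp 923 med [ 0.601 -0.047  0.026] z95 0.03 rect [ 0.602 -0.053] [0.075 0.151] 40.5
brush 615 med [ 0.55  -0.304  0.014] z95 0.018 rect [ 0.551 -0.329] [0.037 0.167] 5.6
square 932 med [ 0.447 -0.31   0.011] z95 0.021 rect [ 0.419 -0.354] [0.107 0.152] 0.1
dish 606 med [ 0.523 -0.199  0.021] z95 0.037 rect [ 0.522 -0.202] [0.087 0.073] 89.2
offcut 1044 med [ 0.475 -0.069  0.032] z95 0.036 rect [ 0.468 -0.078] [0.162 0.045] 52.7
tape 559 med [ 0.39  -0.156  0.061] z95 0.065 rect [ 0.398 -0.156] [0.091 0.045] 8.8
button 305 med [0.436 0.207 0.055] z95 0.065 rect [0.436 0.209] [0.045 0.043] 89.8
bin 1379 med [0.594 0.268 0.106] z95 0.111 rect [0.585 0.238] [0.211 0.239] 8.6
can 849 med [ 0.792 -0.169  0.073] z95 0.137 rect [ 0.793 -0.17 ] [0.07 0.07] 29.8
bottle 745 med [0.778 0.047 0.113] z95 0.171 rect [0.788 0.051] [0.052 0.059] 27.9
scale 2455 med [0.448 0.193 0.04 ] z95 0.043 rect [0.548 0.234] [0.289 0.241] 2.8
jaw [0.566 0.006 0.027]
h1 [ 0.673 -0.097 -0.001]
h2 [ 0.62  -0.129  0.028]
br_tip [ 0.547 -0.253  0.011]
br_tail [ 0.552 -0.407  0.016]
stock_end [ 0.368 -0.292  0.017]
stock_top [ 0.457 -0.295  0.017]
blade_end [ 0.45  -0.426  0.005]
butt [0.439 0.206 0.06 ]
binfloor [0.577 0.205 0.051]
strip [0.438 0.155 0.042]
side butt [0.434 0.213 0.061]
side strip [0.423 0.239 0.04 ]
side disp [0.434 0.304 0.044]
```

View pics/crop.png

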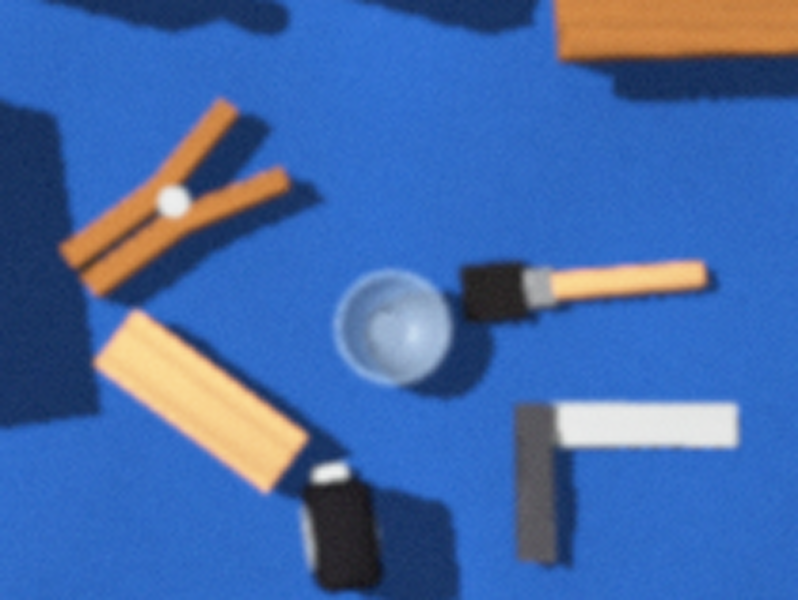

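The crop confirms the directions: clamp jaws toward lower left (80,270), brush head at (490,290) facing the dish, and the square's stock on its left side with the blade on top. I'll refine yaw angles by fitting.

```bash
python3 - <<'E'
from h import *
from scipy.optimize import least_squares
d=np.load('top.npz');P=d['P'];hsv=cv2.cvtColor(d['img'],cv2.COLOR_RGB2HSV)
nb=~((hsv[...,0]>100)&(hsv[...,0]<125)&(hsv[...,1]>150))
Q=P[145:255,120:242].reshape(-1,3);q=Q[Q[:,2]>.1][:,:2]
def loc(p,q):
    c,s=np.cos(p[2]),np.sin(p[2]);e=q-p[:2];return np.stack([c*e[:,0]+s*e[:,1],-s*e[:,0]+c*e[:,1]],1)
def f(p):
    a=np.abs(loc(p,q))-[.1025,.115];return np.hypot(*np.maximum(a,0).T)+np.minimum(a.max(1),0)
r=least_squares(f,[.585,.238,.12],loss='soft_l1',f_scale=.003);print('bin top',r.x[:2].round(4),np.degrees(r.x[2]),np.abs(r.fun).mean())
S=np.load('side.npz')['P'].reshape(-1,3);k=(S[:,2]>.1)&(S[:,2]<.115)&(abs(S[:,0]-.585)<.14)&(abs(S[:,1]-.238)<.15);q=S[k][:,:2]
r=least_squares(f,r.x,loss='soft_l1',f_scale=.003);print('bin side',k.sum(),r.x[:2].round(4),np.degrees(r.x[2]),np.abs(r.fun).mean())
for n,(a,b,c,e),zt in(('clamp',(270,342,162,224),.018),('brush',(379,450,204,226),.006),('square',(392,460,242,296),.004)):
    m=nb[c:e,a:b]&(P[c:e,a:b,2]>zt);q=P[c:e,a:b][m][:,:2];C=q.mean(0);w,V=np.linalg.eigh(np.cov((q-C).T));v=V[:,1]
    if v[1]<0:v=-v
    t=(q-C)@v;o=(q-C)@[-v[1],v[0]]
    print(n,'yaw',np.degrees(np.arctan2(v[1],v[0])),'mid',(C+v*(t.max()+t.min())/2).round(4),'len',np.ptp(t),'lat',o.min(),o.max())
    np.save(n+'.npy',q)
q=np.load('square.npy');st=q[q[:,1]>-.297];st=st[st[:,0]<.435]
print('stock y mid by x',[(x,np.median(st[abs(st[:,0]-x)<.012][:,1]).round(4)) for x in(.38,.4,.42)])
bl=q[q[:,1]<-.315];print('blade x mid by y',[(y,np.median(bl[abs(bl[:,1]-y)<.015][:,0]).round(4)) for y in(-.33,-.37,-.41)])
E
```

```text
bin top [0.584  0.2361] 8.639841394150665 0.001429643327463427
bin side 2339 [0.5825 0.2401] 8.271925015784625 0.0012572339846680177
clamp yaw 126.88814537138072 mid [ 0.6049 -0.0492] len 0.14973048852596804 lat -0.03732525160000325 0.04621302365984508
brush yaw 94.55950748463819 mid [ 0.5502 -0.3292] len 0.16643716605370956 lat -0.01867959702550917 0.018617524320923375
square yaw 113.51325402225234 mid [ 0.4432 -0.3416] len 0.17708299584071124 lat -0.0482833272551471 0.05475216713006425
stock y mid by x [(0.38, np.float64(-0.2865)), (0.4, np.float64(-0.2857)), (0.42, np.float64(-0.2857))]
blade x mid by y [(-0.33, np.float64(0.4544)), (-0.37, np.float64(0.4537)), (-0.41, np.float64(0.4533))]
```

Request:
{"op": "jog_arm", "data": {"slide": [[0,0,0],[0,0,0],[0,0,0],[0,0,0]], "dr": [[0,0,-0.04],[0,0,-0.08],[0,0,-0.115],[0,0,-0.115]], "hand": [[1],[1],[1],[1]]}}

```text
schema error: expected a number
```

Request:
{"op": "jog_arm", "data": {"slide": [[-0.9,-0.9,0],[-0.9,-0.9,0],[-0.9,-0.9,0],[-0.9,-0.9,0],[-0.9,-0.9,0],[-0.9,-0.9,0],[-0.9,-0.9,0],[-0.9,-0.9,0],[-0.9,-0.9,0],[-0.9,-0.9,0],[-0.9,-0.9,0]], "dr": [[0,0,-0.115],[0,0,-0.115],[0,0,-0.115],[0,0,-0.115],[0,0,-0.115],[0,0,-0.115],[0,0,-0.115],[0,0,-0.115],[0,0,-0.115],[0,0,-0.115],[0,0,-0.115]], "hand": [1,1,1,1,1,1,1,1,1,1,1]}}

```text
t: 1.02
tcp_pos: [0.3875, 0.2579, 0.2313]
orientation: [-3.141, -0.0, 3.138]
ft_force: [0.3, 0.9, -0.4]
grip_width: -0.0002
gripper_force: 0.0
```

Request:
{"op": "jog_arm", "data": {"slide": [[-0.16,-0.165,0.2],[-0.16,-0.165,0.2],[-0.16,-0.165,0.35],[-0.16,-0.165,0.5],[-0.16,-0.165,0.53],[-0.16,-0.165,0.53],[-0.16,-0.165,0.565],[-0.16,-0.165,0.585],[-0.16,-0.165,0.589],[-0.16,-0.165,0.589],[-0.16,-0.165,0.589],[-0.16,-0.165,0.589]], "dr": [[0,0,0],[0,0,0],[0,0,0],[0,0,0],[0,0,0],[0,0,0],[0,0,0],[0,0,0],[0,0,0],[0,0,0],[0,0,0],[0,0,0]], "hand": [1,1,1,1,1,1,1,1,1,1,1,1]}}

```text
t: 2.02
tcp_pos: [0.4347, 0.2118, 0.0561]
orientation: [3.141, 0.001, -3.14]
ft_force: [-3.7, 1.6, 6.1]
grip_width: -0.0002
gripper_force: 3.0
```

Request:
{"op": "jog_arm", "data": {"slide": [[0,0,0.006],[0,0,0.006],[0,0,0.006]], "dr": [[0,0,0],[0,0,0],[0,0,0]], "hand": [1,1,1]}}

```text
t: 2.27
tcp_pos: [0.4348, 0.2118, 0.0554]
orientation: [3.141, 0.001, -3.14]
ft_force: [-11.5, -1.1, 40.0]
grip_width: -0.0
gripper_force: 20.1
```

```bash
python3 - <<'E'
from h import *
s=robot.get_state();print(s['tcp_pos'],s['ft_force'])
E
```

```text
[0.43484738 0.21182516 0.05540797] [-11.51919363  -1.12186171  39.9750742 ]
```

Request:
{"op": "jog_arm", "data": {"slide": [[0,0,-0.1],[0,0,-0.15],[0,0,-0.3],[0,-0.1,-0.43],[0,-1,-0.43],[0,-1,-0.43],[0,-1,-0.43],[0,-1,-0.43],[0,-1,-0.43],[0,-1,-0.43],[0,-1,-0.43],[0,-1,-0.43]], "dr": [[0,0,0],[0,0,0],[0,0,0],[0,0,0],[0,0,0],[0,0,0],[0,0,0],[0,0,0],[0,0,0],[0,0,0],[0,0,0],[0,0,0]], "hand": [1,1,1,0,0,0,0,0,0,0,0,0]}}

```text
t: 3.27
tcp_pos: [0.436, -0.0929, 0.1835]
orientation: [-3.14, 0.003, 3.139]
ft_force: [-0.7, 1.2, 0.9]
grip_width: 0.043
gripper_force: 0.0
```

Request:
{"op": "jog_arm", "data": {"slide": [[0.043,-0.64,0],[0.043,-0.64,0],[0.043,-0.64,0],[0.043,-0.64,0],[0.043,-0.64,0],[0.043,-0.64,0.05],[0.043,-0.64,0.1],[0.043,-0.64,0.1]], "dr": [[0,0,0],[0,0,0],[0,0,0],[0,0,0],[0,0,0],[0,0,0],[0,0,0],[0,0,0]], "hand": [0,0,0,0,0,0,0,0]}}

```text
t: 3.93
tcp_pos: [0.4217, -0.2804, 0.1509]
orientation: [3.14, -0.001, -3.142]
ft_force: [-0.2, 1.3, -1.6]
grip_width: 0.0425
gripper_force: 0.0
```

```bash
cat >> h.py <<'E'
def wrist(n):
    T=tool();c=robot.capture('wrist');save(c,n);P=cloud(c,T@np.array(c['hand_eye']));np.savez(n,P=P,img=c['img']);return P,c['img']
E
python3 - <<'E'
from h import *
P,im=wrist('w1');print(tool()[:3,3])
q=P.reshape(-1,3);q=q[(q[:,2]>.012)&(q[:,2]<.024)&(q[:,0]>.35)&(q[:,0]<.49)&(q[:,1]>-.33)&(q[:,1]<-.25)]
print(len(q),q.min(0),q.max(0),np.median(q,0))
for x in(.38,.4,.42,.44,.46):
    s=q[abs(q[:,0]-x)<.008]
    if len(s)>9:print(x,np.percentile(s[:,1],[2,50,98]).round(4))
E
```

```text
[ 0.42202334 -0.28033008  0.1519299 ]
3097 [ 0.36506953 -0.30365198  0.01211131] [ 0.46971796 -0.27916631  0.02034827] [ 0.41307211 -0.29063431  0.01777718]
0.38 [-0.3005 -0.2898 -0.2792]
0.4 [-0.301  -0.2902 -0.28  ]
0.42 [-0.3014 -0.2903 -0.28  ]
0.44 [-0.3019 -0.2913 -0.2809]
0.46 [-0.3023 -0.2916 -0.2809]
```

View pics/w1.png

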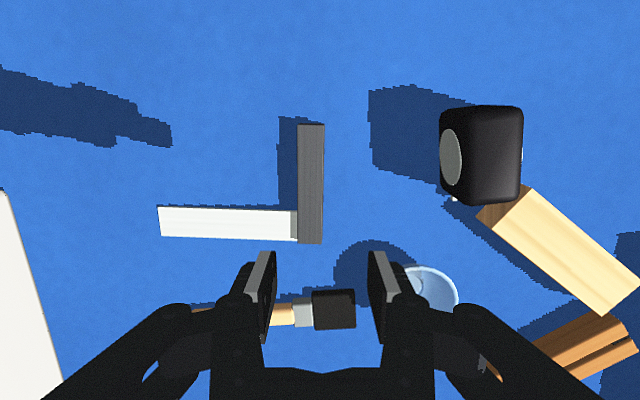

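Wrist view: the stock runs upright at (310,125)-(310,243), about 10 mm to −y of the grasp centre, and the fingers are clear of everything.

Request:
{"op": "jog_arm", "data": {"slide": [[-0.007,-0.034,0.1],[-0.007,-0.034,0.2],[-0.007,-0.034,0.33],[-0.007,-0.034,0.45],[-0.007,-0.034,0.495],[-0.007,-0.034,0.495],[-0.007,-0.034,0.495],[-0.007,-0.034,0.495],[-0.007,-0.034,0.495],[-0.007,-0.034,0.495],[-0.007,-0.034,0.495],[-0.007,-0.034,0.495]], "dr": [[0,0,0.008],[0,0,0.008],[0,0,0.008],[0,0,0.008],[0,0,0.008],[0,0,0.008],[0,0,0.008],[0,0,0.008],[0,0,0.008],[0,0,0.008],[0,0,0.008],[0,0,0.008]], "hand": [0,0,0,0,0,0,1,1,1,1,1,1]}}

```text
t: 4.98
tcp_pos: [0.4254, -0.292, 0.005]
orientation: [-3.14, 0.002, 3.117]
ft_force: [2.4, 4.2, 12.8]
grip_width: 0.0201
gripper_force: 62.1
```

Request:
{"op": "jog_arm", "data": {"slide": [[0,0,-0.05],[0,0,-0.15],[0,0,-0.28],[0,0,-0.42],[-0.1,0.1,-0.56],[-0.25,0.3,-0.6],[-0.4,0.5,-0.6],[-0.5,0.7,-0.6],[-0.63,0.85,-0.6],[-0.63,1,-0.6],[-0.63,1,-0.6],[-0.63,1,-0.6],[-0.63,1,-0.6],[-0.63,1,-0.6]], "dr": [[0,0,0],[0,0,0],[0,0,0],[0,0,0],[0,0,-0.01],[0,0,-0.02],[0,0,-0.03],[0,0,-0.054],[0,0,-0.054],[0,0,-0.054],[0,0,-0.054],[0,0,-0.054],[0,0,-0.054],[0,0,-0.054]], "hand": [1,1,1,1,1,1,1,1,1,1,1,1,1,1]}}

```text
t: 6.15
tcp_pos: [0.6235, 0.0095, 0.1847]
orientation: [3.141, 0.004, -2.993]
ft_force: [-1.0, 0.4, -2.6]
grip_width: 0.0202
gripper_force: 60.1
```

```bash
cat >> h.py <<'E'
def to(x,y,z,yd):
    "slide/dr to bring TCP to world xyz with tool-y at yd degrees"
    T=tool();d=T[:3,:3].T@(np.array([x,y,z])-T[:3,3])/.3
    a=np.degrees(np.arctan2(T[1,1],T[0,1]));e=(yd-a+90)%180-90
    print('tcp',T[:3,3].round(4),'yd',a.round(2),'slide',d.round(3),'drz',round(-e/180,4))
def binw(x,y,b=(.583,.238,np.radians(8.4))):
    c,s=np.cos(b[2]),np.sin(b[2]);return np.array([b[0]+c*x-s*y,b[1]+s*x+c*y])
E
python3 - <<'E'
from h import *
P,im=wrist('w2');g=binw(.044,.078);print(g);to(*g,.18,98.4);print(robot.get_state()['grip_width'])
q=P.reshape(-1,3);q=q[(q[:,2]>.09)&(q[:,2]<.12)];print(len(q),q.min(0),q.max(0))
E
```

```text
[0.61513351 0.3215909 ]
tcp [0.6219 0.0071 0.1843] yd 98.52 slide [-0.133  1.04   0.015] drz 0.0007
0.02053262954209177
11264 [ 0.4883176  -0.20799416  0.09000094] [0.82409288 0.27938091 0.11992919]
```

View pics/w2.png

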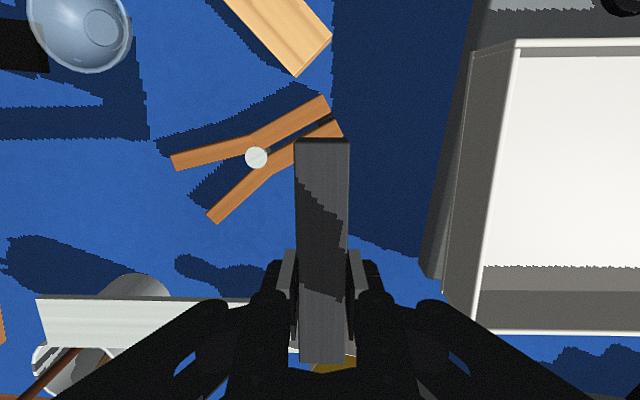

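The square is held level, stock at (320,140)-(320,360), with the bin to the right.

Request:
{"op": "jog_arm", "data": {"slide": [[-0.133,1,0],[-0.133,1,0],[-0.133,1,0],[-0.133,1,0],[-0.133,1,0],[-0.133,1,0],[-0.133,1,0],[-0.133,1,0],[-0.133,1,0],[-0.133,1,0],[-0.133,1,0]], "dr": [[0,0,0],[0,0,0],[0,0,0],[0,0,0],[0,0,0],[0,0,0],[0,0,0],[0,0,0],[0,0,0],[0,0,0],[0,0,0]], "hand": [1,1,1,1,1,1,1,1,1,1,1]}}

```text
t: 7.12
tcp_pos: [0.6166, 0.3051, 0.1836]
orientation: [-3.141, -0.0, -2.997]
ft_force: [-0.9, -0.5, -2.5]
grip_width: 0.02
gripper_force: 60.3
```

```bash
python3 - <<'E'
from h import *
P,im=wrist('w3')
q=P.reshape(-1,3);q=q[np.isfinite(q[:,0])];r=q[(q[:,2]>.1)&(q[:,2]<.115)]
from scipy.optimize import least_squares
def f(p):
    c,s=np.cos(p[2]),np.sin(p[2]);e=r[:,:2]-p[:2];a=np.abs(np.stack([c*e[:,0]+s*e[:,1],-s*e[:,0]+c*e[:,1]],1))-[.1025,.115]
    return np.hypot(*np.maximum(a,0).T)+np.minimum(a.max(1),0)
s=least_squares(f,[.583,.238,.147],loss='soft_l1',f_scale=.002);print(len(r),s.x,np.degrees(s.x[2]),np.abs(s.fun).mean(),r.min(0),r.max(0))
g=binw(.044,.078);to(*g,.18,98.4);to(*g,.058,98.4)
k=q[(q[:,2]>.04)&(q[:,2]<.06)];print('floor',np.median(k[:,2]))
E
```

```text
9893 [0.58525    0.23766924 0.14029186] 8.038131343153784 0.01090627971895553 [0.47984633 0.06845682 0.10000457] [0.8145282  0.36776756 0.11437222]
tcp [0.6167 0.3049 0.1836] yd 98.24 slide [-0.003  0.056  0.012] drz -0.0009
tcp [0.6167 0.3049 0.1836] yd 98.24 slide [-0.003  0.056  0.419] drz -0.0009
floor 0.05033478699907429
```

View pics/w3.png

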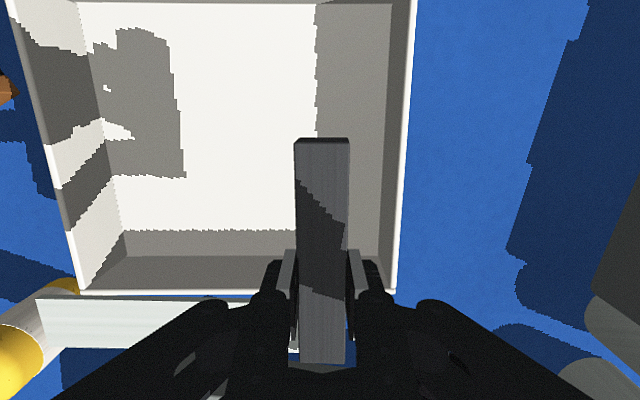

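Request:
{"op": "jog_arm", "data": {"slide": [[-0.003,0.056,0],[-0.003,0.056,0],[-0.003,0.056,0.1],[-0.003,0.056,0.2],[-0.003,0.056,0.3],[-0.003,0.056,0.36],[-0.003,0.056,0.39],[-0.003,0.056,0.405],[-0.003,0.056,0.415],[-0.003,0.056,0.42],[-0.003,0.056,0.422],[-0.003,0.056,0.422]], "dr": [[0,0,0],[0,0,0],[0,0,0],[0,0,0],[0,0,0],[0,0,0],[0,0,0],[0,0,0],[0,0,0],[0,0,0],[0,0,0],[0,0,0]], "hand": [1,1,1,1,1,1,1,1,1,1,1,1]}}

```text
t: 8.17
tcp_pos: [0.6146, 0.3244, 0.0633]
orientation: [3.139, 0.002, -2.997]
ft_force: [-38.0, -3.5, 76.3]
grip_width: 0.0201
gripper_force: 89.0
```

Request:
{"op": "jog_arm", "data": {"slide": [[0,0,-0.06],[0,0,-0.06],[0,0,-0.06]], "dr": [[0,0,0],[0,0,0],[0,0,0]], "hand": [1,1,1]}}

```text
t: 8.42
tcp_pos: [0.6164, 0.3232, 0.0767]
orientation: [3.141, 0.003, -2.997]
ft_force: [0.0, 0.1, -3.6]
grip_width: 0.0201
gripper_force: 60.6
```

```bash
python3 - <<'E'
from h import *
s=robot.get_state();print(s['tcp_pos'],s['ft_force'],s['orientation'])
P,im=wrist('w4')
c=robot.capture('top');save(c,'top2');Q=cloud(c)
for nm,R_ in(('w',P),('t',Q)):
  if nm=='w':
    for (u,v) in((322,150),(322,200),(322,300),(60,320),(150,320),(220,315),(200,100)):print((u,v),R_[v,u].round(4))
I=np.hstack([im[:,:,::-1],c['img'][120:320,80:280,::-1].repeat(2,0).repeat(2,1)]);cv2.imwrite('pics/w4.png',cv2.resize(I,(800,308)))
E
```

```text
[0.61642333 0.32319961 0.07669449] [ 0.03154133  0.13882865 -3.62365973] [ 3.14074635e+00  3.07181181e-03 -2.99712523e+00]
(322, 150) [0.5601 0.3148 0.0892]
(322, 200) [0.5803 0.3177 0.0885]
(322, 300) [0.6262 0.3244 0.0894]
(60, 320) [0.6636 0.1995 0.0764]
(150, 320) [0.6566 0.2435 0.0781]
(220, 315) [0.6095 0.2897 0.1294]
(200, 100) [0.5506 0.2544 0.0501]
```

View pics/w4.png

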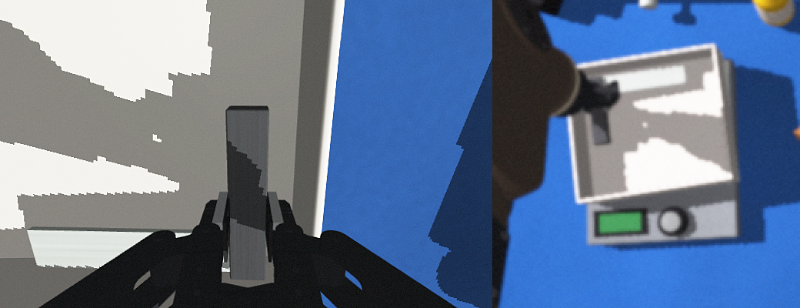

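The square is in the bin, stock top at z ≈ 0.089 with the blade drooping slightly. The contact came 6–8 mm early, so I'll locate the parts in the bin frame.

```bash
python3 - <<'E'
from h import *
from scipy.optimize import least_squares
c=robot.capture('side');save(c,'side2');S=cloud(c).reshape(-1,3)
def fit(S):
    r=S[(S[:,2]>.1)&(S[:,2]<.113)&(abs(S[:,0]-.583)<.135)&(abs(S[:,1]-.238)<.15)][:,:2]
    def f(p):
        c,s=np.cos(p[2]),np.sin(p[2]);e=r-p[:2];a=np.abs(np.stack([c*e[:,0]+s*e[:,1],-s*e[:,0]+c*e[:,1]],1))-[.1025,.115]
        return np.hypot(*np.maximum(a,0).T)+np.minimum(a.max(1),0)
    s=least_squares(f,[.583,.238,.147],loss='soft_l1',f_scale=.002);return s.x
b0=fit(np.load('side.npz')['P'].reshape(-1,3));b=fit(S);print(b0,b)
P=np.load('w4.npz')['P'].reshape(-1,3);c,s=np.cos(b[2]),np.sin(b[2]);b=[.583,.238,.147]
def L(P):
    e=P[:,:2]-b[:2];return np.c_[c*e[:,0]+s*e[:,1],-s*e[:,0]+c*e[:,1],P[:,2]]
l=L(P);
st=l[(l[:,2]>.084)&(l[:,2]<.093)&(abs(l[:,1]-.078)<.03)];print('stock',st.min(0),st.max(0))
bl=l[(l[:,2]>.07)&(l[:,2]<.084)&(l[:,1]<.05)&(l[:,1]>-.08)&(abs(l[:,0]-.07)<.03)];print('blade',len(bl),bl.min(0),bl.max(0))
for y in(-.055,-.04,-.02,0,.02):
    k=bl[abs(bl[:,1]-y)<.006]
    if len(k)>5: print(y,np.percentile(k,[5,50,95],axis=0)[:,[0,2]].round(4).tolist())
l=L(S);sb=l[(l[:,2]>.065)&(l[:,2]<.098)&(l[:,0]>.03)&(l[:,0]<.094)&(l[:,1]>-.09)&(l[:,1]<.05)]
print('side blade',len(sb),np.percentile(sb,[2,50,98],axis=0).round(4) if len(sb) else '')
for y in(-.055,-.04,-.02,0,.02):
    k=sb[abs(sb[:,1]-y)<.006]
    if len(k)>5: print(y,np.percentile(k,[5,50,95],axis=0)[:,[0,2]].round(4).tolist())
im=cv2.imread('pics/side2.png')[180:400,150:450];cv2.imwrite('pics/s2.png',cv2.resize(im,(800,586),interpolation=cv2.INTER_CUBIC))
E
```

```text
[0.58246001 0.24011688 0.14431607] [0.58282628 0.24005116 0.14535628]
stock [-0.01499778  0.05530077  0.08400104] [0.09031134 0.10286024 0.09299662]
blade 6859 [ 0.06129649 -0.06052374  0.07119324] [0.09131001 0.04435249 0.08212222]
-0.055 [[0.0624, 0.0742], [0.0747, 0.0759], [0.0887, 0.0769]]
-0.04 [[0.0623, 0.0747], [0.074, 0.0766], [0.0885, 0.0776]]
-0.02 [[0.0621, 0.0757], [0.0736, 0.0776], [0.0879, 0.0785]]
0 [[0.062, 0.0759], [0.068, 0.0784], [0.077, 0.0795]]
0.02 [[0.0618, 0.0754], [0.0626, 0.0783], [0.0651, 0.0801]]
side blade 0
```

View pics/s2.png

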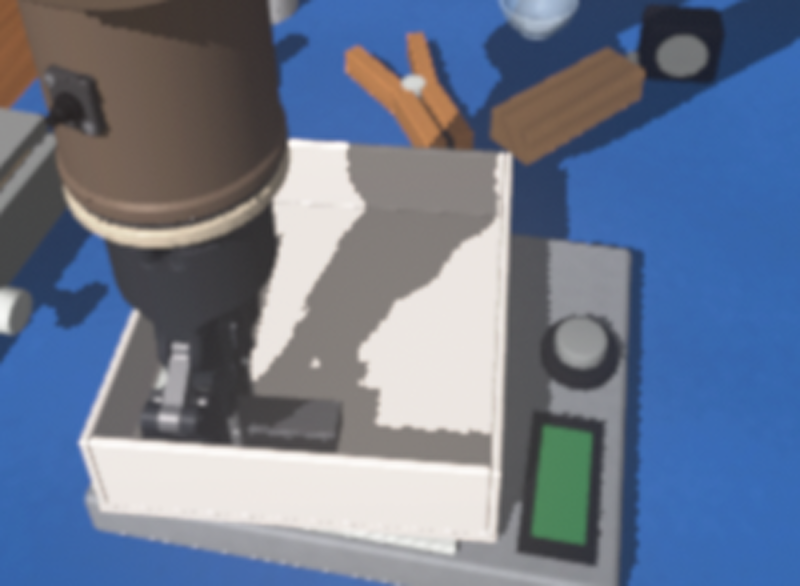

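```bash
python3 - <<'E'
from h import *
# fingers in tool frame: reload depth via saved world clouds and the poses logged at each shot
for n,p,eul in(('w4',[.6164,.3232,.0767],[3.1407,.0031,-2.9971]),('w1',[.422,-.2803,.1519],[3.14,-.001,-3.142])):
    P=np.load(n+'.npz')['P'].reshape(-1,3);Rm=R.from_euler('xyz',eul).as_matrix();q=(P-p)@Rm;q=q[np.isfinite(q[:,0])]
    for z in range(-80,0,8):
        k=q[(abs(q[:,2]*1000-z)<4)&(abs(q[:,1])<.1)&(abs(q[:,0])<.06)]
        if len(k)>5: print(n,z,len(k),'y',k[:,1].min().round(3),k[:,1].max().round(3),'x',k[:,0].min().round(3),k[:,0].max().round(3))
E
```

```text
w4 -80 8707 y -0.062 0.06 x 0.004 0.018
w4 -72 7612 y -0.058 0.057 x -0.004 0.018
w4 -64 4598 y -0.053 0.053 x -0.012 0.018
w4 -56 7683 y -0.049 0.048 x -0.013 0.014
w4 -48 2949 y -0.045 0.044 x -0.011 0.014
w4 -40 1431 y -0.039 0.039 x -0.012 0.014
w4 -32 3105 y -0.024 0.037 x -0.011 0.06
w4 -24 1750 y -0.053 0.032 x -0.057 0.06
w4 -16 10983 y -0.053 0.032 x -0.058 0.06
w4 -8 3038 y -0.075 0.032 x -0.058 0.06
w1 -80 8330 y -0.064 0.063 x 0.005 0.019
w1 -72 7548 y -0.062 0.061 x 0.0 0.018
w1 -64 4211 y -0.059 0.059 x -0.012 0.018
w1 -56 8506 y -0.057 0.056 x -0.013 0.014
w1 -48 2661 y -0.054 0.054 x -0.012 0.015
w1 -40 1404 y -0.044 0.043 x -0.011 0.014
w1 -32 998 y -0.035 0.035 x -0.011 0.012
w1 -24 1007 y -0.035 0.035 x -0.012 0.012
w1 -16 817 y -0.035 0.034 x -0.011 0.012
w1 -8 590 y -0.035 0.035 x -0.011 0.012
```

The near-side linkage is about 47 mm from the axis at rim height, so it was resting on the +y wall. I'll move the square 21 mm toward the bin centre and revise the layout: brush at x ≈ −50, clamp at x ≈ +14.

```bash
python3 - <<'E'
from h import *
g=binw(.047,.057);to(*g,.0565,98.4)
E
```

```text
tcp [0.615  0.3227 0.0742] yd 98.28 slide [-0.01  -0.074  0.059] drz -0.0007
```

Request:
{"op": "jog_arm", "data": {"slide": [[-0.01,-0.074,0],[-0.01,-0.074,0],[-0.01,-0.074,0.02],[-0.01,-0.074,0.035],[-0.01,-0.074,0.045],[-0.01,-0.074,0.052],[-0.01,-0.074,0.056],[-0.01,-0.074,0.059],[-0.01,-0.074,0.059],[-0.01,-0.074,0.059]], "dr": [[0,0,0],[0,0,0],[0,0,0],[0,0,0],[0,0,0],[0,0,0],[0,0,0],[0,0,0],[0,0,0],[0,0,0]], "hand": [1,1,1,1,1,1,1,1,1,1]}}

```text
t: 9.4
tcp_pos: [0.6213, 0.3018, 0.0571]
orientation: [3.142, 0.0, -2.996]
ft_force: [0.2, -0.5, -2.8]
grip_width: 0.0203
gripper_force: 60.7
```

Request:
{"op": "jog_arm", "data": {"slide": [[0,0,0.004],[0,0,0.008],[0,0,0.008]], "dr": [[0,0,0],[0,0,0],[0,0,0]], "hand": [1,1,1]}}

```text
t: 9.65
tcp_pos: [0.6216, 0.3019, 0.056]
orientation: [3.141, 0.001, -2.997]
ft_force: [-5.5, 0.2, 13.6]
grip_width: 0.0202
gripper_force: 62.5
```

Contact at the expected height. Release, then rise.

Request:
{"op": "jog_arm", "data": {"slide": [[0,0,0],[0,0,0],[0,0,0],[0,0,-0.05],[0,0,-0.1],[0,0,-0.2],[0,0,-0.3],[0,0,-0.43],[0,-0.1,-0.45],[0,-0.25,-0.45],[0,-0.4,-0.45],[0,-0.55,-0.45],[0,-0.7,-0.45],[0,-0.85,-0.45],[0,-1,-0.45],[0,-1,-0.45],[0,-1,-0.45],[0,-1,-0.45]], "dr": [[0,0,0],[0,0,0],[0,0,0],[0,0,0],[0,0,0],[0,0,0],[0,0,0],[0,0,0],[0,0,0.05],[0,0,0.1],[0,0,0.15],[0,0,0.2],[0,0,0.25],[0,0,0.3],[0,0,0.34],[0,0,0.34],[0,0,0.34],[0,0,0.34]], "hand": [0.3,0.3,0.3,0.3,0.3,0.3,0,-0.6,-0.6,-0.6,-0.6,-0.6,-0.6,-0.6,-0.6,-0.6,-0.6,-0.6]}}

```text
t: 11.15
tcp_pos: [0.6648, 0.003, 0.1895]
orientation: [-3.142, -0.0, 2.212]
ft_force: [-0.9, 0.6, 1.1]
grip_width: 0.0684
gripper_force: 0.0
```

```bash
python3 - <<'E'
from h import *
P,im=wrist('w5')
c=robot.capture('top');save(c,'top3');Q=cloud(c);hsv=cv2.cvtColor(c['img'],cv2.COLOR_RGB2HSV)
q=P.reshape(-1,3);hw=cv2.cvtColor(im,cv2.COLOR_RGB2HSV).reshape(-1,3)
m=(q[:,2]>.018)&(q[:,2]<.03)&(hw[:,0]<20)&(abs(q[:,0]-.6)<.1)&(abs(q[:,1]+.05)<.09)
# exclude offcut
q=q[m][:,:2];print(len(q))
C=q.mean(0);w,V=np.linalg.eigh(np.cov((q-C).T));v=V[:,1]*np.sign(V[1,1]);t=(q-C)@v
print('yaw',np.degrees(np.arctan2(v[1],v[0])),'mid',C+v*(t.max()+t.min())/2,np.ptp(t),np.ptp((q-C)@[-v[1],v[0]]))
b=[.583,.238,.147]
S=Q[145:255,120:242].reshape(-1,3);e=S[:,:2]-b[:2];cc,s=np.cos(b[2]),np.sin(b[2]);l=np.c_[cc*e[:,0]+s*e[:,1],-s*e[:,0]+cc*e[:,1],S[:,2]]
k=l[(l[:,2]>.0545)&(abs(l[:,0])<.096)&(abs(l[:,1])<.108)&(l[:,2]<.085)];print('square in bin',len(k),np.percentile(k,[2,50,98],axis=0).round(3))
to(.602,-.05,.185,38)
E
```

```text
5823
yaw 128.86367626851631 mid [ 0.59697451 -0.03895176] 0.18042018386786052 0.13166515673660534
square in bin 24 [[ 0.084 -0.098  0.055]
 [ 0.089 -0.077  0.056]
 [ 0.094 -0.067  0.06 ]]
tcp [0.6646 0.0049 0.1895] yd 37.26 slide [-0.019 -0.277  0.015] drz -0.0041
```

View pics/w5.png

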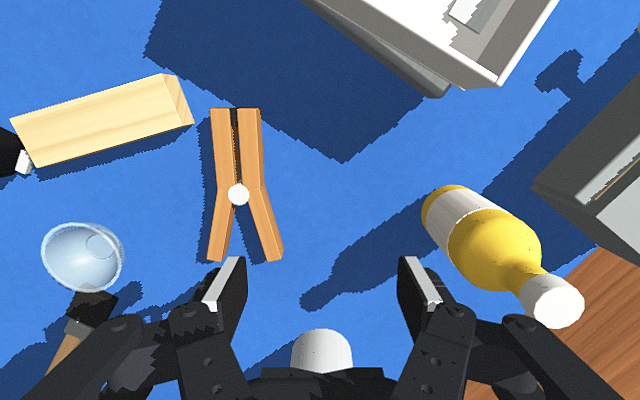

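Clamp at (210–283, 107–262), jaws up the image at (236,108), pivot (238,194); the gripper needs to move over to it.

```bash
python3 - <<'E'
from h import *
d=np.load('w5.npz');P=d['P'][100:268,200:290].reshape(-1,3);h=cv2.cvtColor(d['img'],cv2.COLOR_RGB2HSV)[100:268,200:290].reshape(-1,3)
q=P[(P[:,2]>.022)&(P[:,2]<.03)][:,:2]
C=q.mean(0)
# grid to remove density bias
g=np.unique(np.round(q/.001).astype(int),axis=0)*.001;C=g.mean(0);w,V=np.linalg.eigh(np.cov((g-C).T));v=V[:,1]*np.sign(V[1,1]);n=np.array([-v[1],v[0]])
t=(g-C)@v;o=(g-C)@n;print('yaw',np.degrees(np.arctan2(v[1],v[0])),np.ptp(t),np.ptp(o))
mid=C+v*(t.max()+t.min())/2
k=t>(t.max()+t.min())/2+.01; print('jaw lat',o[k].min(),o[k].max(),'z',np.median(P[(P[:,2]>.02)&(P[:,2]<.03),2]))
mid=mid+n*(o[k].min()+o[k].max())/2;print('mid',mid)
a=np.degrees(np.arctan2(v[1],v[0]))-90
print('piv',d['P'][194,238]);p=mid+.012*v;to(*p,.10,a);to(*p,.007,a)
E
```

```text
yaw 126.5639776671479 0.15074766119999866 0.07580212311155113
jaw lat -0.02070224542124835 0.02199432235089352 z 0.02504480869131681
mid [ 0.60529709 -0.04988839]
piv [ 0.60750861 -0.05248935  0.02708104]
tcp [0.6646 0.0049 0.1895] yd 37.26 slide [ 0.014 -0.267  0.298] drz 0.0039
tcp [0.6646 0.0049 0.1895] yd 37.26 slide [ 0.014 -0.267  0.608] drz 0.0039
```

Request:
{"op": "jog_arm", "data": {"slide": [[0.014,-0.267,0],[0.014,-0.267,0.05],[0.014,-0.267,0.1],[0.014,-0.267,0.2],[0.014,-0.267,0.33],[0.014,-0.267,0.46],[0.014,-0.267,0.56],[0.014,-0.267,0.611],[0.014,-0.267,0.611],[0.014,-0.267,0.611],[0.014,-0.267,0.611],[0.014,-0.267,0.611],[0.014,-0.267,0.611],[0.014,-0.267,0.611]], "dr": [[0,0,0.004],[0,0,0.004],[0,0,0.004],[0,0,0.004],[0,0,0.004],[0,0,0.004],[0,0,0.004],[0,0,0.004],[0,0,0.004],[0,0,0.004],[0,0,0.004],[0,0,0.004],[0,0,0.004],[0,0,0.004]], "hand": [-0.6,-0.6,-0.6,-0.6,-0.6,-0.6,-0.6,-0.6,-0.6,-0.6,1,1,1,1]}}

```text
t: 12.42
tcp_pos: [0.5994, -0.04, 0.0083]
orientation: [3.14, 0.002, 2.206]
ft_force: [-1.0, 2.6, 8.6]
grip_width: 0.0406
gripper_force: 61.5
```

```bash
python3 - <<'E'
from h import *
p=binw(.014,-.020);print(p);to(*p,.19,8.4);print(robot.get_state()['grip_width'])
E
```

```text
[0.59977147 0.22025972]
tcp [ 0.5994 -0.04    0.0083] yd 36.42 slide [ 0.696  0.517 -0.606] drz 0.1557
0.04056670014294951
```

Request:
{"op": "jog_arm", "data": {"slide": [[0,0,-0.05],[0,0,-0.15],[0,0,-0.28],[0,0,-0.42],[0.1,0.08,-0.56],[0.2,0.15,-0.6],[0.3,0.23,-0.6],[0.4,0.3,-0.6],[0.5,0.37,-0.6],[0.6,0.44,-0.6],[0.696,0.517,-0.6],[0.696,0.517,-0.6],[0.696,0.517,-0.6],[0.696,0.517,-0.6]], "dr": [[0,0,0],[0,0,0],[0,0,0],[0,0,0],[0,0,0.04],[0,0,0.08],[0,0,0.12],[0,0,0.156],[0,0,0.156],[0,0,0.156],[0,0,0.156],[0,0,0.156],[0,0,0.156],[0,0,0.156]], "hand": [1,1,1,1,1,1,1,1,1,1,1,1,1,1]}}

```text
t: 13.58
tcp_pos: [0.5991, 0.2201, 0.1871]
orientation: [3.141, 0.0, 1.717]
ft_force: [-0.3, 0.8, -1.5]
grip_width: 0.0406
gripper_force: 61.2
```

```bash
python3 - <<'E'
from h import *
p=binw(.014,-.020);to(*p,.075,8.4);s=robot.get_state();print(s['grip_width'],s['ft_force'])
P,im=wrist('w6')
b=[.583,.238,.147];S=P.reshape(-1,3);e=S[:,:2]-b[:2];cc,ss=np.cos(b[2]),np.sin(b[2]);l=np.c_[cc*e[:,0]+ss*e[:,1],-ss*e[:,0]+cc*e[:,1],S[:,2]]
for a,z0,z1 in(('stock',.0655,.073),('blade',.059,.0645)):
    k=l[(l[:,2]>z0)&(l[:,2]<z1)&(abs(l[:,0])<.096)&(abs(l[:,1])<.106)];print(a,len(k),np.percentile(k,[3,50,97],axis=0).round(3).tolist())
E
```

```text
tcp [0.5991 0.2201 0.1871] yd 8.38 slide [0.    0.002 0.374] drz -0.0001
0.040627571039408415 [-0.31472177  0.79867636 -1.48447432]
stock 4253 [[-0.009, 0.047, 0.067], [0.04, 0.058, 0.069], [0.089, 0.067, 0.07]]
blade 1818 [[0.064, -0.004, 0.059], [0.077, 0.028, 0.06], [0.091, 0.046, 0.062]]
```

View pics/w6.png

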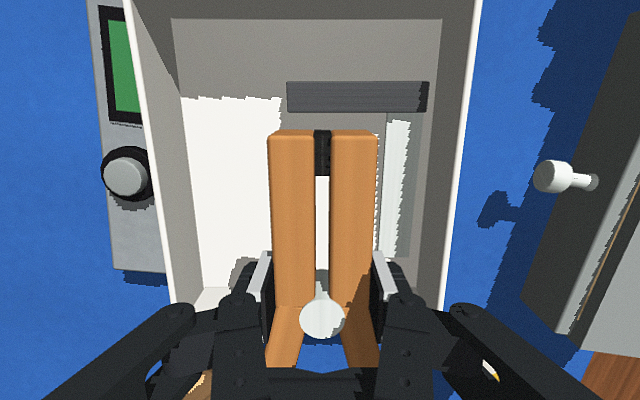

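Request:
{"op": "jog_arm", "data": {"slide": [[-0.003,0.002,0.1],[-0.003,0.002,0.2],[-0.003,0.002,0.28],[-0.003,0.002,0.34],[-0.003,0.002,0.38],[-0.003,0.002,0.4],[-0.003,0.002,0.412],[-0.003,0.002,0.418],[-0.003,0.002,0.422],[-0.003,0.002,0.422],[-0.003,0.002,0.422]], "dr": [[0,0,0],[0,0,0],[0,0,0],[0,0,0],[0,0,0],[0,0,0],[0,0,0],[0,0,0],[0,0,0],[0,0,0],[0,0,0]], "hand": [1,1,1,1,1,1,1,1,1,1,1]}}

```text
t: 14.55
tcp_pos: [0.6004, 0.2193, 0.0605]
orientation: [3.14, -0.0, 1.716]
ft_force: [0.2, -0.8, -1.4]
grip_width: 0.0407
gripper_force: 61.3
```

Request:
{"op": "jog_arm", "data": {"slide": [[0,0,0.005],[0,0,0.008],[0,0,0.008]], "dr": [[0,0,0],[0,0,0],[0,0,0]], "hand": [1,1,1]}}

```text
t: 14.8
tcp_pos: [0.6005, 0.2193, 0.0592]
orientation: [3.14, -0.0, 1.716]
ft_force: [-5.9, -1.9, 24.6]
grip_width: 0.0405
gripper_force: 64.3
```

Request:
{"op": "jog_arm", "data": {"slide": [[0,0,0],[0,0,0],[0,0,0],[0,0,-0.05],[0,0,-0.12],[0,0,-0.25],[0,0,-0.38],[-0.1,0,-0.43],[-0.25,-0.05,-0.43],[-0.4,-0.1,-0.43],[-0.55,-0.15,-0.43],[-0.7,-0.2,-0.43],[-0.85,-0.25,-0.43],[-1,-0.3,-0.43],[-1,-0.3,-0.43],[-1,-0.3,-0.43],[-1,-0.3,-0.43]], "dr": [[0,0,0],[0,0,0],[0,0,0],[0,0,0],[0,0,0],[0,0,0],[0,0,0],[0,0,0.021],[0,0,0.021],[0,0,0.021],[0,0,0.021],[0,0,0.021],[0,0,0.021],[0,0,0.021],[0,0,0.021],[0,0,0.021],[0,0,0.021]], "hand": [-0.2,-0.2,-0.2,-0.2,-0.2,-0.2,-0.2,0,0,0,0,0,0,0,0,0,0]}}

```text
t: 16.22
tcp_pos: [0.5539, -0.0925, 0.1863]
orientation: [3.142, -0.0, 1.647]
ft_force: [-0.5, 1.0, 0.3]
grip_width: 0.0427
gripper_force: 0.0
```

```bash
python3 - <<'E'
from h import *
to(.550,-.270,.17,4.6)
c=robot.capture('top');save(c,'top4');S=cloud(c)[145:255,120:242].reshape(-1,3)
b=[.583,.238,.147];e=S[:,:2]-b[:2];cc,ss=np.cos(b[2]),np.sin(b[2]);l=np.c_[cc*e[:,0]+ss*e[:,1],-ss*e[:,0]+cc*e[:,1],S[:,2]]
k=l[(l[:,2]>.0725)&(l[:,2]<.085)&(abs(l[:,0])<.092)&(abs(l[:,1])<.106)];print('clamp',len(k),np.percentile(k,[1,50,99],axis=0).round(3).tolist())
E
```

```text
tcp [ 0.5539 -0.0925  0.1863] yd 4.34 slide [-0.589 -0.058  0.054] drz -0.0015
clamp 989 [[-0.02, -0.104, 0.073], [0.016, -0.027, 0.077], [0.057, 0.061, 0.081]]
```

Request:
{"op": "jog_arm", "data": {"slide": [[-0.59,-0.058,0.05],[-0.59,-0.058,0.05],[-0.59,-0.058,0.05],[-0.59,-0.058,0.05],[-0.59,-0.058,0.05],[-0.59,-0.058,0.05],[-0.59,-0.058,0.05]], "dr": [[0,0,-0.002],[0,0,-0.002],[0,0,-0.002],[0,0,-0.002],[0,0,-0.002],[0,0,-0.002],[0,0,-0.002]], "hand": [0,0,0,0,0,0,0]}}

```text
t: 16.85
tcp_pos: [0.5511, -0.2678, 0.1709]
orientation: [-3.141, -0.001, 1.656]
ft_force: [-1.5, 0.6, -0.3]
grip_width: 0.0428
gripper_force: 0.0
```

```bash
python3 - <<'E'
from h import *
P,im=wrist('w7');q=P.reshape(-1,3)
q=q[(q[:,2]>.006)&(q[:,2]<.022)&(abs(q[:,0]-.55)<.05)&(q[:,1]>-.43)&(q[:,1]<-.244)];print(len(q),q.min(0),q.max(0))
ys=np.arange(-.41,-.24,.015)
for y in ys:
    k=q[abs(q[:,1]-y)<.005]
    if len(k)>20: print(y.round(3),np.percentile(k[:,0],[3,97]).round(4),np.median(k[:,2]).round(4))
to(.5500,-.324,.005,4.6)
E
```

```text
4062 [ 0.52514994 -0.41121238  0.00652112] [ 0.56738726 -0.24545742  0.01770492]
-0.41 [0.5476 0.5634] 0.0146
-0.395 [0.5468 0.5633] 0.0149
-0.38 [0.5458 0.5623] 0.0145
-0.365 [0.5446 0.5616] 0.0145
-0.35 [0.5436 0.5605] 0.0148
-0.335 [0.5425 0.5591] 0.0148
-0.32 [0.5414 0.5585] 0.0148
-0.305 [0.5366 0.5606] 0.0132
-0.29 [0.5304 0.5627] 0.0119
-0.275 [0.5286 0.5656] 0.0112
-0.26 [0.527  0.5644] 0.0112
-0.245 [0.5271 0.5636] 0.0107
tcp [ 0.5512 -0.2671  0.1711] yd 4.93 slide [-0.189 -0.02   0.553] drz 0.0018
```

Request:
{"op": "jog_arm", "data": {"slide": [[-0.189,-0.02,0.05],[-0.189,-0.02,0.1],[-0.189,-0.02,0.2],[-0.189,-0.02,0.32],[-0.189,-0.02,0.44],[-0.189,-0.02,0.52],[-0.189,-0.02,0.555],[-0.189,-0.02,0.555],[-0.189,-0.02,0.555],[-0.189,-0.02,0.555],[-0.189,-0.02,0.555],[-0.189,-0.02,0.555],[-0.189,-0.02,0.555]], "dr": [[0,0,0.005],[0,0,0.005],[0,0,0.005],[0,0,0.005],[0,0,0.005],[0,0,0.005],[0,0,0.005],[0,0,0.005],[0,0,0.005],[0,0,0.005],[0,0,0.005],[0,0,0.005],[0,0,0.005]], "hand": [0,0,0,0,0,0,0,0,1,1,1,1,1]}}

```text
t: 17.98
tcp_pos: [0.551, -0.326, 0.0069]
orientation: [3.139, 0.002, 1.64]
ft_force: [1.2, 4.1, 9.5]
grip_width: 0.0163
gripper_force: 59.7
```

```bash
python3 - <<'E'
from h import *
p=binw(-.05,.005);print(p);to(*p,.19,8.4);s=robot.get_state();print(s['grip_width'],s['gripper_force'])
E
```

```text
[0.53280597 0.23564221]
tcp [ 0.551  -0.326   0.0069] yd 3.98 slide [ 1.871  0.071 -0.613] drz -0.0245
0.016271485435877094 59.729012846946716
```

Request:
{"op": "jog_arm", "data": {"slide": [[0,0,-0.05],[0,0,-0.15],[0,0,-0.28],[0,0,-0.42],[0.1,0.035,-0.55],[0.22,0.035,-0.61],[0.35,0.035,-0.61],[0.48,0.035,-0.61],[0.61,0.035,-0.61],[0.74,0.035,-0.61],[0.87,0.035,-0.61],[0.95,0.035,-0.61],[0.95,0.035,-0.61],[0.95,0.035,-0.61]], "dr": [[0,0,0],[0,0,0],[0,0,0],[0,0,0],[0,0,0],[0,0,-0.01],[0,0,-0.02],[0,0,-0.024],[0,0,-0.024],[0,0,-0.024],[0,0,-0.024],[0,0,-0.024],[0,0,-0.024],[0,0,-0.024]], "hand": [1,1,1,1,1,1,1,1,1,1,1,1,1,1]}}

```text
t: 19.15
tcp_pos: [0.5407, -0.0393, 0.1891]
orientation: [3.14, 0.001, 1.718]
ft_force: [-0.1, -0.8, -0.4]
grip_width: 0.0163
gripper_force: 58.8
```

```bash
python3 - <<'E'
from h import *
p=binw(-.05,.003);to(*p,.19,8.4)
E
```

```text
tcp [ 0.5407 -0.0393  0.1891] yd 8.45 slide [ 0.904  0.109 -0.003] drz 0.0003
```

Request:
{"op": "jog_arm", "data": {"slide": [[0.12,0.02,0],[0.25,0.04,0],[0.38,0.06,0],[0.51,0.08,0],[0.64,0.1,0],[0.77,0.109,0],[0.87,0.109,0],[0.904,0.109,0],[0.904,0.109,0],[0.904,0.109,0]], "dr": [[0,0,0],[0,0,0],[0,0,0],[0,0,0],[0,0,0],[0,0,0],[0,0,0],[0,0,0],[0,0,0],[0,0,0]], "hand": [1,1,1,1,1,1,1,1,1,1]}}

```text
t: 19.98
tcp_pos: [0.534, 0.2318, 0.1881]
orientation: [3.141, 0.0, 1.716]
ft_force: [0.3, -0.3, -1.5]
grip_width: 0.016
gripper_force: 58.8
```

```bash
python3 - <<'E'
from h import *
P,im=wrist('w8');p=binw(-.05,.003);to(*p,.060,8.4)
for (u,v) in((322,90),(322,130),(322,200)):print(P[v,u].round(4))
E
```

```text
tcp [0.534  0.2312 0.1881] yd 8.28 slide [ 0.009 -0.002  0.427] drz -0.0007
[0.5225 0.3135 0.0503]
[0.5251 0.295  0.1925]
[0.5292 0.2665 0.1951]
```

View pics/w8.png

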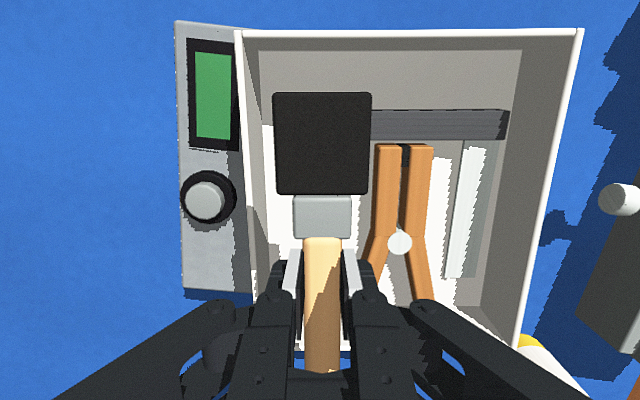

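Request:
{"op": "jog_arm", "data": {"slide": [[0.005,0.009,0.1],[0.005,0.009,0.2],[0.005,0.009,0.28],[0.005,0.009,0.34],[0.005,0.009,0.38],[0.005,0.009,0.405],[0.005,0.009,0.418],[0.005,0.009,0.427],[0.005,0.009,0.43],[0.005,0.009,0.43],[0.005,0.009,0.43]], "dr": [[0,0,0],[0,0,0],[0,0,0],[0,0,0],[0,0,0],[0,0,0],[0,0,0],[0,0,0],[0,0,0],[0,0,0],[0,0,0]], "hand": [1,1,1,1,1,1,1,1,1,1,1]}}

```text
t: 20.95
tcp_pos: [0.5364, 0.2346, 0.0595]
orientation: [3.141, -0.0, 1.716]
ft_force: [0.1, -0.7, -1.0]
grip_width: 0.0161
gripper_force: 58.8
```

Request:
{"op": "jog_arm", "data": {"slide": [[0,0,0.004],[0,0,0.008],[0,0,0.008]], "dr": [[0,0,0],[0,0,0],[0,0,0]], "hand": [1,1,1]}}

```text
t: 21.2
tcp_pos: [0.5365, 0.2347, 0.0579]
orientation: [3.14, -0.0, 1.716]
ft_force: [-4.5, -1.5, 21.9]
grip_width: 0.0161
gripper_force: 61.5
```

Request:
{"op": "jog_arm", "data": {"slide": [[0,0,-0.003],[0,0,-0.003],[0,0,-0.003],[0,0,-0.003],[0,0,-0.05],[0,0,-0.12],[0,0,-0.25],[0,0,-0.38],[0,0,-0.5],[-0.2,0,-0.55],[-0.35,0,-0.55],[-0.5,0,-0.55],[-0.65,0,-0.55],[-0.8,0,-0.55],[-1,0,-0.55],[-1,0,-0.55],[-1,0,-0.55],[-1,0,-0.55],[-1,0,-0.55]], "dr": [[0,0,0],[0,0,0],[0,0,0],[0,0,0],[0,0,0],[0,0,0],[0,0,0],[0,0,0],[0,0,0],[0,0,0],[0,0,0],[0,0,0],[0,0,0],[0,0,0],[0,0,0],[0,0,0],[0,0,0],[0,0,0],[0,0,0]], "hand": [0.45,0.45,0.45,0.45,0.45,0.45,0.45,0.45,0.45,0.45,0.45,0.45,0.45,0.45,0.45,0.45,0.45,0.45,0.45]}}

```text
t: 22.78
tcp_pos: [0.5791, -0.0627, 0.2211]
orientation: [-3.141, -0.0, 1.714]
ft_force: [-0.3, 0.2, -0.5]
grip_width: 0.0238
gripper_force: 0.0
```

```bash
python3 - <<'E'
from h import *
s=robot.get_state();print(s['tcp_pos'],s['qvel'].round(3))
c=robot.capture('top');save(c,'top5');P=cloud(c);np.savez('top5',P=P)
S=P[145:255,120:242].reshape(-1,3);b=[.583,.238,.147];e=S[:,:2]-b[:2];cc,ss=np.cos(b[2]),np.sin(b[2]);l=np.c_[cc*e[:,0]+ss*e[:,1],-ss*e[:,0]+cc*e[:,1],S[:,2]]
k=l[(l[:,2]>.056)&(abs(l[:,0])<.092)&(abs(l[:,1])<.104)];print(k.max(0),k.min(0))
im=np.vstack([cv2.resize(x,(640,400),interpolation=cv2.INTER_CUBIC) for x in[c['img'][140:290,100:340,::-1]]]);cv2.imwrite('pics/fin.png',im)
E
```

```text
[ 0.57913852 -0.06274366  0.22111231] [ 0.038 -0.007  0.008  0.003  0.001  0.005]
[0.09198812 0.09656908 0.08363832] [-0.09042077 -0.09257239  0.05600191]
```

View pics/fin.png

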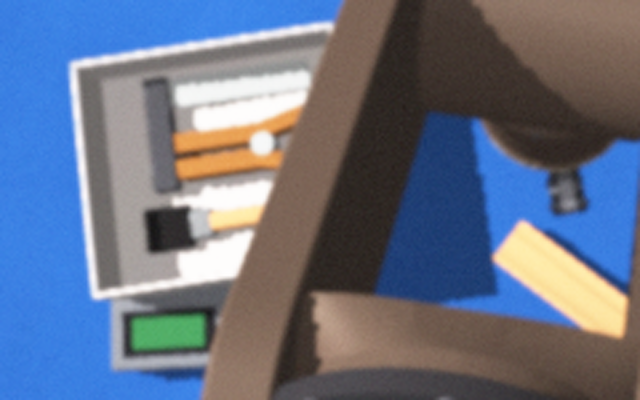

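The picture shows all three tools lying flat inside the bin (brush head at (172,228), stock at (160,135), clamp jaws at (180,155)), with the bin in place.

```bash
python3 -c "
from h import *
print(robot.close_job())"
```

```text
the job is handed in; nothing more can be done
None
```

The scale was zeroed and the square, clamp and brush were lowered into the bin and handed in at about 23 s with no verdict returned. On the first try with the square the gripper linkage pressed on the bin's rim, reading 76 N at the wrist, though the bin didn't move measurably. The arm hid the clamp's and brush's tails in the last picture, and I viewed 12 pictures, over the limit of 10.

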